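Click the turn pointer in at the amber player

TASK

It is the amber player's turn: gently push the red turn pointer along its rail with the fingertips until it clicks into the notch directly in front of the amber glass marble. Only push it, do not grip it; leave the marble, the die, the pawn and everything else where they are, and finish with the hand clear of everything.

Things in the scene. Friction and masses are not known exactly. Their poses are not given: they have to be found in the camera images.
- rack: Fixed sage-green painted board, 180 (its x) x 360 (y) x 22 mm high, dark magnetic strip (4 mm high) along its lip on the robot's side. Origin: centre of its underside; x points from the lip to the tokens, y along the rail. Three token seats (discs 46 mm across, top at z = 24 mm) lie at x = +30 mm, abreast of the rail's notches (y = -60, 0, +60 mm). Which token stands on which seat changes.
- pointer: Red block saddled on the rail, 34 mm (rack x) x 36 mm (rack y), axes parallel to the rack's. Origin: middle of its underside, 3 mm above the rail's top; it rises 42 mm above that. A yellow arrow, up to 18 mm above the origin, reaches 43 mm out along +x towards the tokens. It slides only along rack y, from -135 to +130 mm; it starts parked at y = -135 to -90 mm and is pushed towards +y (or back).
- pointer_top (a point): Middle of the pointer block's top face, 85 mm above the rack's origin; axes parallel to the rack's. Sliding the pointer takes about 1 N at low speed. Within about 5 mm of a notch's middle a sprung ball pulls it to the middle by itself and holds it there, so the push dips to nothing; about 3 to 6 N pushes it out again, on past a wrong notch.
- click_pin (a joint): Height of the brass pin on top of the pointer, m: about 0 while the pointer rides between notches (pin 6 mm proud of the block), about -0.004 when the ball has dropped into any notch (pin 2 mm proud).
- notch1 (a point): Middle of the first notch (nearest the parking end, rack y = -60 mm), at the rail's top, 40 mm above the rack's origin. The straight aluminium rail is 16 mm wide and runs along rack y at rack x = -40 mm; the V notches are 16 mm long, with brass flanks. Black end blocks, 30 (x) x 16 (y) mm, top 46 mm above the rack's origin, stand on it at y = -168 and +168 mm.
- notch2 (a point): Middle of the second notch (rack y = 0), same height.
- notch3 (a point): Middle of the third notch (rack y = +60 mm), same height.
- amber_center (a point): Centre of the squat amber glass marble, 34 mm across and 22 mm high, standing loose on one of the three seats (within 2 mm of the seat's middle); the point is 11 mm above its underside.
- die: Chrome twelve-sided die, 28 mm high and about 35 mm across, loose on another seat. Origin: middle of its underside.
- pawn: Green turned wooden pawn, 28 mm across and 43 mm high, loose on another seat. Origin: middle of its underside.
- card_tin: Faded blue tin card box, 75 x 105 x 52 mm high, on the right of the table. Origin: middle of its underside.
- dice_tray: Maple dice tray with rounded corners, 190 x 190 x 34 mm high, on the left of the table. Origin: middle of its underside.
- white_die: White die, 18 mm, lying in the dice tray. Origin: middle of its underside.
- dice_cup: Dark wooden dice cup, 80 mm across and 95 mm high, on the right. Origin: middle of its underside.

How it is judged:
By the outcome, as a careful person would: the job done as asked, in the order asked, and still so for the second after the job is handed in, with the robot touching nothing.
It also fails if it takes over 45 s, if anything falls off the work surface, if the arm or the gripper's body presses on something with over 40 N, if the wrist force passes 120 N, or if a joint passes its speed limit or range.

ROBOT

A 6-joint arm with a two-finger parallel gripper is mounted at the origin on the work surface. World frame = base frame: x ahead of the robot, y to its left, z up, the work surface at z = 0. Lengths are in mm, angles in rad, forces in N, time in s.
With the tool pointing down it reaches from about 275 to 750 mm from the base axis. Payload 10.2 kg.
Tool frame: the origin (TCP) lies between the finger pads; the fingertips stand 22 mm ahead of it and the grasp point (between the pads) lies 3 mm ahead of it (ctrl.nose_length is the distance from the TCP to the fingertips, in mm); z points along the fingers, y is the line along which they close (so a half turn about z gives the same grasp; the last joint's range is limited). The gripper opens to 85 mm and grips with 20 to 120 N. Pads are 22 mm wide; open, the fingers measure 114 mm over their backs; the gripper's body (76 mm by 85 mm) begins 54 mm behind the grasp point. The pads swing forward as they close: fully open they stand 13 mm farther back than shut.
Start: joints at [-1.569, 0.313, 1.498, -0, 1.331, -0.223], TCP at [117.015, -511.799, 213.794] pointing down, gripper open.
Joint ranges: [-2.94, 2.94], [-0.97, 2.17], [0.19, 2.56], [-1.23, 4.37], [0.02, 3.11], [-2.88, 2.88]. Speed limits (rad/s): [2.39, 2.39, 3.01, 3.14, 3.14, 3.14].

INTERFACE

Orientations are given as a unit quaternion [w, x, y, z].
In Python, from rig import sense, imaging, ctrl gives the robot as it stands. The module is installed in compiled form; this text tells all that it offers.
- The arm moves only by the tool apply_moves, never from a script. Its argument "commands" is a list of rows, each a list of 5 numbers: the gripper command: -1 is fully open, 1 is shut, values between are in proportion, then the shift along the tool's x, y, z in mm, then the turn about the tool's z in degrees. A call has 1 to 20 rows; each row shifts and turns the commanded pose from where the row before left it, along the tool's axes as they then stand; what a row does not reach is not made up. A row lasts 1/8 s, in which the tool goes at most 62.5 mm and 10.7 degrees, less where a joint would pass 70% of its speed; a pose out of reach is approached as far as the arm can. A call is refused whole if a number of a shift passes 62.5 or a number of a turn 10.7, either way. A call with a gripper value outside its range is refused whole. The fingers move at their own pace and stop on an object; "newtons" is the grip in N (left out, the last holds). Time passes only in rows, so rows that do not move let the fingers close. It gives the time, the measured TCP pose, the force, the opening and the grip force at its end, in the units of the state.
- sense(): the state, without advancing time (a new reading comes with each control period).
- imaging.capture(name): name is "side" or "top" or "wrist"; returns the picture (384x512x3 uint8, blue, green, red); there is no depth.
- imaging.calibration(name): a dict with "camera_matrix" (3x3 intrinsics, pixels), "world_to_cam" (4x4, takes a point from world to camera coordinates). Camera axes: x right, y up, looking along -z (the intrinsics and any distortion apply to the point x, -y, -z); pixel columns grow to the right and rows downward; lengths in mm; the calibration is good to about 2 mm. The wrist camera is an equidistant fisheye: a pixel r from the principal point sees the ray r / f radians off the axis. A picture is of the moment at which its call begins: read the wrist's pose just before it. calibration takes no time and is no camera call; for the wrist camera it gives the pose at the moment of the call.
- ctrl.finish_job(): hands the job in; it is judged then, once.
The state is a dict: "time_s": time; "joints": joint angles; "dq": joint speeds; "tau": joint torques, N m; "eef_pos": TCP position; "ee_rot": TCP orientation; "force": force on the tool from outside, world axes, zero at the start; "wrist_torque": the same for the moment, N m; "grip_width": opening from 0.0 (shut) to 1.0 (fully open); "grip_force": force on a finger pad.
Only numpy, scipy, OpenCV 4.12 (cv2) and the standard library are available. Lean on these libraries where they do the work, as an engineer would, in place of code of your own. Each camera call takes 0.05 s, during which the arm holds its last target. There are 200 camera calls.

## Working session

There is one attempt and no reset: what is moved stays moved. The work goes in short steps, Python scripts to look and compute and a tool call to move; the robot and the scene stay as the last step left them, time stands still between calls to the robot, and variables do not carry over. Pictures are saved under pics/ and viewed, at most 10 in all, crops included, and the job is handed in when it is done.

Besides the shell and the picture viewer there is one more tool, called after "Call:" as name(argument=value, ...), one argument or row to a line, values as JSON. apply_moves: Moves the arm, as the interface text tells. Its arguments: {"type":"object","properties":{"commands":{"type":"array","items":{"type":"array","items":{"type":"number"}}},"newtons":{"type":"number"}},"required":["commands"]}

```bash
mkdir -p pics
python3 - <<'E'
from rig import sense, imaging, ctrl
import cv2,numpy as np
s=sense();print(s['time_s'],s['eef_pos'],s['ee_rot'],ctrl.nose_length)
for n in("top","side"):
    im=imaging.capture(n);cv2.imwrite(f'pics/{n}0.png',im);c=imaging.calibration(n);print(n,np.round(c['camera_matrix'],1).tolist(),np.round(c['world_to_cam'],3).tolist(),c.keys())
E
```

```text
0.0 [ 117.02149049 -511.50658937  213.23606339] [-6.46871139e-04  9.93690146e-01  1.12158237e-01  7.49989807e-05] 22.0
top [[466.9, 0.0, 254.1], [0.0, 466.9, 187.1], [0.0, 0.0, 1.0]] [[-0.054, -0.999, 0.003, 34.099], [0.977, -0.052, 0.207, -523.144], [-0.206, 0.014, 0.978, -1290.465], [0.0, 0.0, 0.0, 1.0]] dict_keys(['camera_matrix', 'world_to_cam'])
side [[478.1, 0.0, 257.5], [0.0, 478.1, 192.9], [0.0, 0.0, 1.0]] [[-0.765, -0.643, 0.023, 403.165], [0.413, -0.463, 0.784, -266.869], [-0.494, 0.609, 0.62, -1332.93], [0.0, 0.0, 0.0, 1.0]] dict_keys(['camera_matrix', 'world_to_cam'])
```

View pics/top0.png

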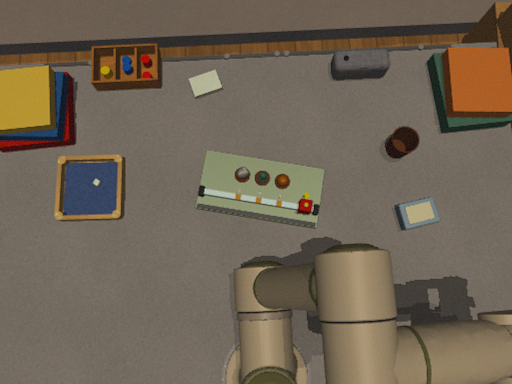

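View pics/side0.png

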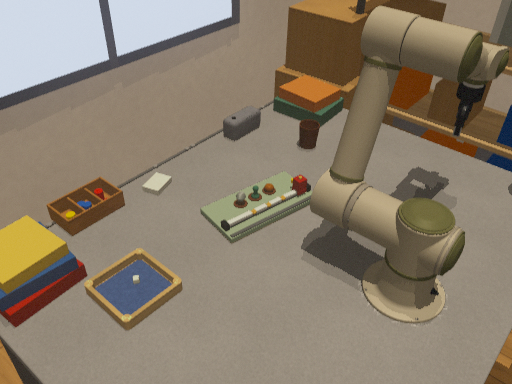

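The pointer is parked at the right end of the rail, px (305,205) in the top view. From left to right the seats hold the chrome die (242,173), the pawn (262,178) and the amber marble (282,181), so the target looks like notch1. Next I'll measure the rack pose.

```bash
cat > h.py <<'E'
from rig import sense, imaging, ctrl
import cv2,numpy as np
def cast(n,px,z,c=None):
    c=c or imaging.calibration(n);K=c['camera_matrix'];T=c['world_to_cam'];R=T[:3,:3];o=-R.T@T[:3,3]
    if n=='wrist':
        v=np.array([(px[0]-K[0,2])/K[0,0],(px[1]-K[1,2])/K[1,1]]);t=np.linalg.norm(v);v=v/t*np.sin(t);d=np.array([v[0],-v[1],-np.cos(t)])
    else: d=np.array([(px[0]-K[0,2])/K[0,0],-(px[1]-K[1,2])/K[1,1],-1])
    d=R.T@d;return o+d*(z-o[2])/d[2]
def blob(m,minA=10):
    n,l,s,c=cv2.connectedComponentsWithStats(m.astype(np.uint8));return [(c[i].round(1).tolist(),int(s[i,4])) for i in range(1,n) if s[i,4]>=minA]
E
python3 - <<'E'
from h import *
im=cv2.imread('pics/top0.png');hsv=cv2.cvtColor(im,cv2.COLOR_BGR2HSV);H,S,V=[hsv[...,i].astype(int) for i in range(3)]
roi=np.zeros(H.shape,bool);roi[145:232,190:330]=1
b=blob(roi&(V<40),15);print('black',b)
print('red',blob(roi&((H<6)|(H>174))&(S>180)&(V>100)))
print('orange',blob(roi&(H>6)&(H<22)&(S>150)&(V>90),4)); print('yellow',blob(roi&(H>22)&(H<35)&(S>150),3))
g=(roi&(H>30)&(H<60)&(S>40)).astype(np.uint8);print(blob(g,200))
cn=max(cv2.findContours(g,0,2)[0],key=cv2.contourArea);r=cv2.minAreaRect(cn);print(r)
p=[cast('top',q,22)[:2] for q in cv2.boxPoints(r)];print(np.round(p),[np.linalg.norm(p[i]-p[i-1]) for i in range(4)])
cv2.imwrite('pics/c.png',cv2.resize(im[140:235,185:335],None,fx=5,fy=5,interpolation=2))
E
```

```text
black [([201.2, 190.5], 37), ([315.3, 209.4], 28)]
red [([305.1, 205.0], 114)]
orange [([282.8, 179.4], 78), ([264.5, 183.0], 4), ([237.5, 196.7], 23), ([257.9, 200.0], 22), ([278.5, 203.5], 24), ([305.9, 203.7], 14)]
yellow [([305.8, 195.5], 26), ([305.8, 205.0], 5)]
[([260.9, 177.1], 3910), ([253.7, 208.2], 1213)]
((261.9668884277344, 177.95408630371094), (121.6807632446289, 39.084041595458984), 9.211027145385742)
[[ 539.  169.]
 [ 656.  146.]
 [ 577. -209.]
 [ 462. -181.]] [np.float64(357.64668521662907), np.float64(119.47010109337594), np.float64(363.989258091506), np.float64(118.49409472400679)]
```

View pics/c.png

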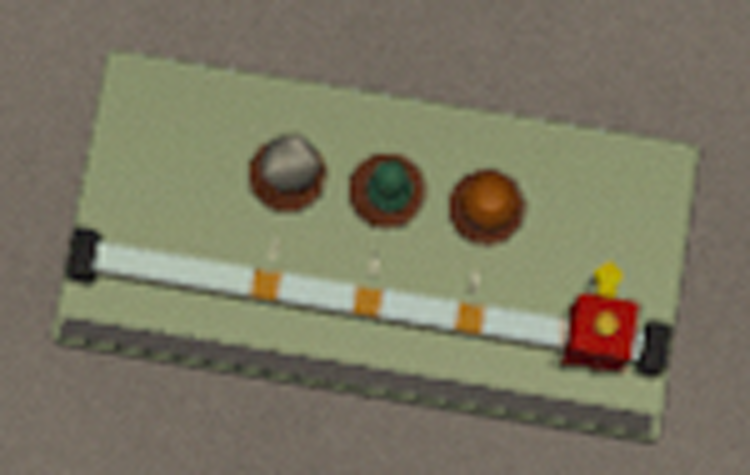

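The crop shows the amber marble on the seat nearest the pointer, so the target is notch1 (rack y = -60). The brass flanks are at px (237.5,196.7), (257.9,200) and (278.5,203.5).

```bash
cat >> h.py <<'E'
def tool():
    s=sense();w,x,y,z=s['ee_rot'];from scipy.spatial.transform import Rotation as R;return s,R.from_quat([x,y,z,w]).as_matrix()
E
python3 - <<'E'
from h import *
n=[cast('top',q,38)[:2] for q in ([278.5,203.5],[257.9,200],[237.5,196.7])];print(np.round(n,1))
im=cv2.imread('pics/side0.png');hsv=cv2.cvtColor(im,cv2.COLOR_BGR2HSV);H,S,V=[hsv[...,i].astype(int) for i in range(3)]
roi=np.zeros(H.shape,bool);roi[170:240,200:320]=1
b=blob(roi&(H>6)&(H<25)&(S>130)&(V>90),6);print(b)
for q,a in b: print(cast('side',q,38)[:2].round(1))
pr=cast('top',(305,204.5),80)[:2];print('ptr',pr)
u=n[2]-n[0];print(np.linalg.norm(u));u/=np.linalg.norm(u);xx=np.array([u[1],-u[0]])
print('u',u,'yaw',np.degrees(np.arctan2(-u[0],u[1])),'ptr y',(pr-n[0])@u-60,'x off',(pr-n[0])@xx)
print([(cast('top',q,z)[:2]-n[0])@u-60 for q,z in (((201.2,190.5),44),((315.3,209.4),44))])
s,R=tool();print(R.round(3))
E
```

```text
[[475.6 -62.1]
 [489.1  -3.1]
 [502.   55.6]]
[([299.7, 177.1], 13), ([268.9, 188.2], 73), ([254.2, 197.7], 34), ([282.8, 197.5], 14), ([240.3, 204.5], 26), ([268.5, 204.3], 15), ([253.8, 211.2], 16)]
[ 494.6 -189.2]
[535.2 -68.3]
[539.2   3.7]
[469.4 -59.9]
[550.1  60.2]
[482.6  -1.2]
[495.9  56.5]
ptr [ 461.62853946 -133.36739088]
120.55171141317338
u [0.21842584 0.97585355] yaw -12.616591881684737 ptr y -132.62068398552486 x off 1.9096536808756266
[np.float64(167.0759719645462), np.float64(-166.911078971854)]
[[ 0.975  0.223 -0.   ]
 [ 0.223 -0.975  0.001]
 [ 0.    -0.001 -1.   ]]
```

Call:
apply_moves(
  commands=[
    [1, 0, 0, 0, 8.5],
    [1, 0, 0, 0, 8.5],
    [1, 0, 0, 0, 8.5],
    [1, 25, -40, 0, 0],
    [1, 25, -40, 0, 0],
    [1, 25, -40, 0, 0],
    [1, 25, -40, 0, 0],
    [1, 25, -40, 5, 0],
    [1, 25, -40, 10, 0],
    [1, 25, -40, 10, 0],
    [1, 25, -40, 10, 0],
    [1, 25, -40, 10, 0],
    [1, 24, -37, 10, 0],
    [1, 0, 0, 0, 0],
    [1, 0, 0, 0, 0],
    [1, 0, 0, 0, 0],
  ],
)

```text
time_s: 2.1
eef_pos: [446.3, -179.6, 159.0]
ee_rot: [0.0, 0.994, -0.111, 0.0]
force: [0.8, -0.7, -1.3]
grip_width: 0.0
grip_force: 0.0
```

Run:
```python
from h import *
s,R=tool();print(s['time_s'],s['eef_pos'],s['grip_width'],s['force']);print(R.round(3))
c=imaging.calibration('wrist');im=imaging.capture('wrist');cv2.imwrite('pics/w1.png',im)
np.savez('w1.npz',**c);print(c['camera_matrix'])
```

```text
2.1 [ 446.30278504 -179.56745215  159.00034163] 0.00019815415259619534 [ 0.77399791 -0.73995435 -1.2935576 ]
[[ 0.976 -0.22   0.   ]
 [-0.22  -0.976 -0.   ]
 [ 0.     0.    -1.   ]]
[[297.31863964   0.         256.25265267]
 [  0.         297.31863964 189.99663052]
 [  0.           0.           1.        ]]
```

View pics/w1.png

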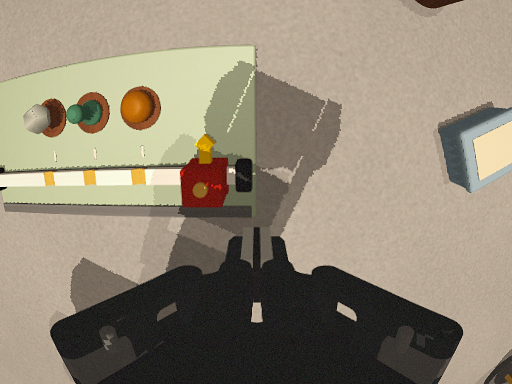

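The wrist view shows notch1's brass at px (139,176), the pointer block at about (205,182) and the end block at (244,175). Amber is at (140,105), abreast of notch1.

Run:
```python
from h import *
c=dict(np.load('w1.npz'));im=cv2.imread('pics/w1.png');hsv=cv2.cvtColor(im,cv2.COLOR_BGR2HSV);H,S,V=[hsv[...,i].astype(int) for i in range(3)]
roi=np.zeros(H.shape,bool);roi[165:190,20:175]=1
s,R=tool();t=s['eef_pos'][:2];R=R[:2,:2]
f=lambda q,z:(R.T@(cast('wrist',q,z,c)[:2]-t)).round(1)
for q,a in blob(roi&(H>8)&(H<28)&(S>140)&(V>120),20): print('brass',q,a,f(q,39))
print('endblock',f((246,172),46)); print('amber',f((139,106),35))
red=((H<6)|(H>174))&(S>150)&(V>60);red[:155]=0;red[210:]=0;red[:,:175]=0
cn=max(cv2.findContours(red.astype(np.uint8),0,2)[0],key=cv2.contourArea);print(cv2.boundingRect(cn))
for q in cv2.approxPolyDP(cn,4,True)[:,0]: print(q,'z85',f(q,85),'z43',f(q,43))
```

```text
brass [137.9, 175.8] 208 [   3.9 -121.5]
brass [48.8, 177.7] 126 [   3.8 -241.4]
brass [89.2, 176.8] 162 [   3.8 -181.5]
endblock [  8.4 -10.4]
amber [  74.4 -116.9]
(180, 158, 49, 50)
[192 159] z85 [ 28.1 -52.8] z43 [ 20.8 -62.1]
[180 171] z85 [ 18.3 -63.5] z43 [  9.1 -74.7]
[183 206] z85 [-12.1 -63. ] z43 [-26.7 -74.2]
[221 206] z85 [-11.9 -30.3] z43 [-26.5 -35.5]
[228 189] z85 [  2.8 -24. ] z43 [ -9.1 -28.1]
[227 158] z85 [ 28.6 -24.1] z43 [ 21.3 -28.3]
[213 158] z85 [ 28.7 -35.5] z43 [ 21.4 -41.7]
[210 164] z85 [ 23.8 -38.1] z43 [ 15.7 -44.7]
```

Call:
apply_moves(
  commands=[
    [1, 4, 0, 20, 0],
    [1, 0, 0, 20, 0],
    [1, 0, 0, 20, 0],
    [1, 0, 0, 19, 0],
    [1, 0, 0, 0, 0],
    [1, 0, 0, 0, 0],
  ],
)

```text
time_s: 2.9
eef_pos: [450.9, -180.2, 80.7]
ee_rot: [0.0, 0.994, -0.11, 0.001]
force: [-0.4, 1.0, 0.0]
grip_width: -0.001
grip_force: 0.0
```

Call:
apply_moves(
  commands=[
    [1, 0, -2, 0, 0],
    [1, 0, -2, 0, 0],
    [1, 0, -2, 0, 0],
    [1, 0, -2, 0, 0],
    [1, 0, -2, 0, 0],
    [1, 0, -2, 0, 0],
    [1, 0, -2, 0, 0],
    [1, 0, -2, 0, 0],
    [1, 0, -2, 0, 0],
    [1, 0, -2, 0, 0],
    [1, 0, -2, 0, 0],
    [1, 0, -2, 0, 0],
  ],
)

```text
time_s: 4.4
eef_pos: [455.9, -156.1, 79.8]
ee_rot: [-0.0, 0.994, -0.11, -0.0]
force: [-1.0, 0.2, 0.5]
grip_width: 0.003
grip_force: 0.0
```

```bash
cat > look.py <<'E'
from h import *
import sys
s,R=tool();t=s['eef_pos'];c=imaging.calibration('wrist');im=imaging.capture('wrist');cv2.imwrite(f'pics/{sys.argv[1]}.png',im)
n1=np.array([446.3,-179.6])+np.array([[.976,-.22],[-.22,-.976]])@[3.9,-121.5]
f=lambda p:np.array([[.976,-.22],[.22,.976]])@(p[:2]-n1)+[0,-60]
print('t',s['time_s'],'F',np.round(s['force'],2),'tcp rack y',f(t),'z',t[2])
hsv=cv2.cvtColor(im,cv2.COLOR_BGR2HSV);H,S,V=[hsv[...,i].astype(int) for i in range(3)]
red=(((H<5)|(H>174))&(S>170)&(V>60)).astype(np.uint8)
cn=max(cv2.findContours(red,0,2)[0],key=cv2.contourArea);x,y,w,h=cv2.boundingRect(cn);print(x,y,w,h)
for q in cv2.approxPolyDP(cn,4,True)[:,0]: print(q,'z85',f(cast('wrist',q,85,c)).round(1))
m=(H>22)&(H<35)&(S>150)&(V>100)
for q,a in blob(m,20): print('yellow',q,a,'z61',f(cast('wrist',q,61,c)).round(1),'z87',f(cast('wrist',q,89,c)).round(1))
E
python3 look.py w2
```

```text
t 4.4 F [-1.    0.21  0.49] tcp rack y [   0.30197385 -156.58245535] z 79.78733971762897
189 182 63 76
[251 182] z85 [  29.5 -152.9]
[233 182] z85 [  29.6 -143.2]
[230 194] z85 [  22.8 -141.4]
[214 194] z85 [  22.8 -132.6]
[213 182] z85 [  29.6 -132.3]
[201 185] z85 [  27.9 -125.6]
[189 206] z85 [  15.7 -118.1]
[194 255] z85 [ -15.3 -118.6]
[224 257] z85 [ -16.2 -136.6]
[227 243] z85 [  -6.8 -138.8]
[216 248] z85 [ -10.2 -132.2]
[206 238] z85 [  -3.8 -126.6]
[213 224] z85 [   5.  -131.2]
[224 224] z85 [   5.1 -137.5]
[229 239] z85 [  -4.2 -140. ]
[242 235] z85 [  -1.6 -147.6]
[244 225] z85 [   4.6 -148.8]
[250 226] z85 [   4.  -152.2]
yellow [224.7, 160.0] 53 z61 [  37.3 -136.4] z87 [  42.3 -139.4]
yellow [222.3, 170.2] 81 z61 [  30.9 -134.8] z87 [  36.9 -138. ]
```

View pics/w2.png

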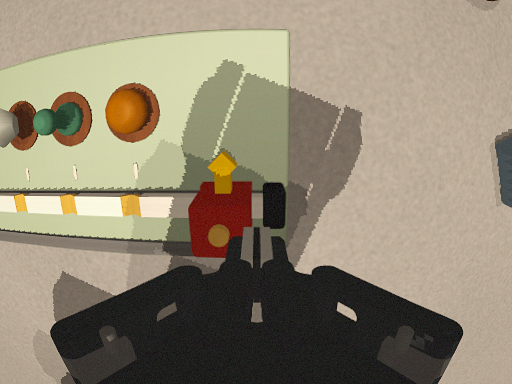

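The fingertips at px (243–271, 230) are just behind the block, around contact. The arrow at (223,165) still points at the parked position. I'll keep pushing slowly.

Call:
apply_moves(
  commands=[
    [1, 0, -2, 0, 0],
    [1, 0, -2, 0, 0],
    [1, 0, -2, 0, 0],
    [1, 0, -2, 0, 0],
    [1, 0, -2, 0, 0],
    [1, 0, -2, 0, 0],
    [1, 0, -2, 0, 0],
    [1, 0, -2, 0, 0],
    [1, 0, -2, 0, 0],
    [1, 0, -2, 0, 0],
    [1, 0, -2, 0, 0],
    [1, 0, -2, 0, 0],
    [1, 0, -2, 0, 0],
    [1, 0, -2, 0, 0],
    [1, 0, -2, 0, 0],
  ],
)

```text
time_s: 6.32
eef_pos: [462.5, -126.8, 79.8]
ee_rot: [-0.0, 0.994, -0.11, -0.0]
force: [0.3, 0.3, 0.4]
grip_width: 0.001
grip_force: 0.0
```

```bash
python3 look.py w3 | grep -v "z85"; python3 look.py w3b | grep z85 | sort -n -k7 | tail -3
```

```text
t 6.325 F [0.32 0.28 0.41] tcp rack y [   0.25323168 -126.55653083] z 79.78567213576933
241 182 62 76
yellow [270.2, 170.5] 426 z61 [  30.6 -134.3] z87 [  36.7 -132.9]
[293 182] z85 [  29.5 -145.3]
[298 256] z85 [ -15.7 -150.3]
[303 210] z85 [  13.4 -151.6]
```

View pics/w3.png

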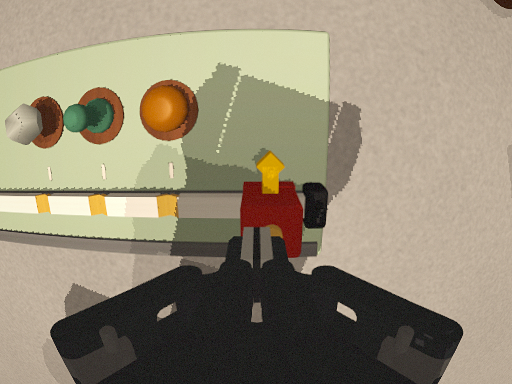

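Run:
```python
from h import *
s,R=tool();c=imaging.calibration('wrist');K=c['camera_matrix'];T=c['world_to_cam']
print('cam in tool',R.T@(-T[:3,:3].T@T[:3,3]-s['eef_pos']),'axis in tool',R.T@T[:3,:3].T@[0,0,-1])
def proj(p):
    q=T@np.append(p,1);v=np.array([q[0],-q[1],-q[2]]);r=np.hypot(v[0],v[1]);th=np.arctan2(r,v[2]);return (K[0,2]+K[0,0]*th*v[0]/r,K[1,2]+K[1,1]*th*v[1]/r)
for z in(-40,-20,0,10,22,40): print(z,np.round(proj(s['eef_pos']+R@[0,0,z])), np.round(proj(s['eef_pos']+R@[11,0,z])))
print(s['force'],s['joints'],s['tau'])
```

```text
cam in tool [  69.21725063   -0.89414652 -159.73441455] axis in tool [-2.76343531e-01  3.41346113e-04  9.61058862e-01]
-40 [258. 263.] [258. 241.]
-20 [258. 243.] [258. 224.]
0 [258. 228.] [258. 211.]
10 [258. 222.] [258. 205.]
22 [258. 215.] [258. 199.]
40 [257. 206.] [257. 191.]
[-0.53301582  0.09951934 -0.57029968] [-5.12576281e-01  3.72781409e-01  1.80072054e+00  6.90107548e-05
  9.68171844e-01  1.27826445e+00] [ 1.30825597e-01 -3.90909541e+01 -2.10470724e+01  9.29572881e-03
  1.91011743e-03  3.45886289e-02]
```

Run:
```python
from h import *
a=imaging.capture('side')[110:240,210:350];b=imaging.capture('top')[140:270,230:370]
cv2.imwrite('pics/s4.png',cv2.resize(np.hstack([a,b]),None,fx=2.8,fy=4.0 if 0 else 2.8,interpolation=2))
s,R=tool()
for n,o in(('side',(210,110)),('top',(230,140))):
    c=imaging.calibration(n);K=c['camera_matrix'];T=c['world_to_cam']
    for z in (22,0,-50):
        q=(T@np.append(s['eef_pos']+R@[0,0,z],1))[:3]*[1,-1,-1];q=K@q;q=q[:2]/q[2];print(n,z,(q-o)*2.8+([392,0] if n=='top' else [0,0]))
```

```text
side 22 [243.5348551  208.26058863]
side 0 [244.91306516 193.5303716 ]
side -50 [248.13518266 159.09259511]
top 22 [593.26974789 183.82239271]
top 0 [595.54017767 180.13906107]
top -50 [600.98861689 171.30002596]
```

View pics/s4.png

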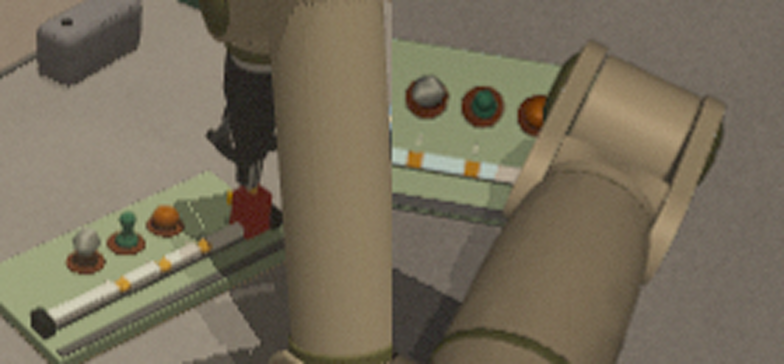

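The side crop shows the fingertips ending at about (250,188), level with the top of the block rather than down beside it. The tips appear shorter than stated, so I'll triangulate them.

Run:
```python
from h import *
s,R=tool();e=s['eef_pos']
for n,q in(('side',(299.3,177.1)),('wrist',(257,229))):
    a=cast(n,q,0);b=cast(n,q,100)
    for z in (58,70,80,90,100,110): print(n,z,(R.T@(a+(b-a)*z/100-e)).round(1))
c=imaging.calibration('side');T=c['world_to_cam'];print('sidecam',-T[:3,:3].T@T[:3,3])
```

```text
side 58 [26.3 33.4 21.8]
side 70 [14.6 21.9  9.8]
side 80 [ 4.8 12.3 -0.2]
side 90 [ -5.    2.7 -10.2]
side 100 [-14.7  -6.9 -20.2]
side 110 [-24.5 -16.5 -30.2]
wrist 58 [-10.   -0.4  21.8]
wrist 70 [-4.8 -0.4  9.8]
wrist 80 [-0.4 -0.4 -0.2]
wrist 90 [  4.   -0.5 -10.2]
wrist 100 [  8.3  -0.5 -20.2]
wrist 110 [ 12.7  -0.5 -30.2]
sidecam [-239.29417222  947.95129116 1026.93228311]
```

Both rays meet about 10–15 mm behind the TCP, so the tips are near z ≈ 93 and passed over the pointer without touching it. I'll back off, then come down about 30 mm lower behind it.

Call:
apply_moves(
  commands=[
    [1, 0, 0, -12, 0],
    [1, 0, 0, -12, 0],
    [1, 0, 18, 0, 0],
    [1, 0, 18, 0, 0],
    [1, 0, 18, 0, 0],
    [1, 0, 2, 0, 0],
    [1, 0, 0, 12, 0],
    [1, 0, 0, 12, 0],
    [1, 0, 0, 8, 0],
    [1, 0, 0, 8, 0],
    [1, 0, 0, 6, 0],
    [1, 0, 0, 4, 0],
    [1, 0, 0, 2, 0],
    [1, 0, 0, 0, 0],
    [1, 0, 0, 0, 0],
  ],
)

```text
time_s: 8.4
eef_pos: [450.3, -181.7, 52.0]
ee_rot: [0.0, 0.994, -0.11, 0.0]
force: [0.6, -0.6, 0.5]
grip_width: 0.0
grip_force: 0.0
```

```bash
python3 look.py w5 | grep -v "z85"
python3 - <<'E'
from h import *
a=imaging.capture('side')[130:220,250:350];b=cv2.imread('pics/w5.png')[130:330,150:370]
a=cv2.resize(a,(444,400),interpolation=2);cv2.imwrite('pics/s5.png',np.hstack([a[:,:360],cv2.resize(b,(440,400))]))
E
```

```text
t 8.4 F [ 0.63 -0.59  0.51] tcp rack y [   0.47227265 -182.78354758] z 51.98837813045316
128 193 85 87
```

View pics/s5.png

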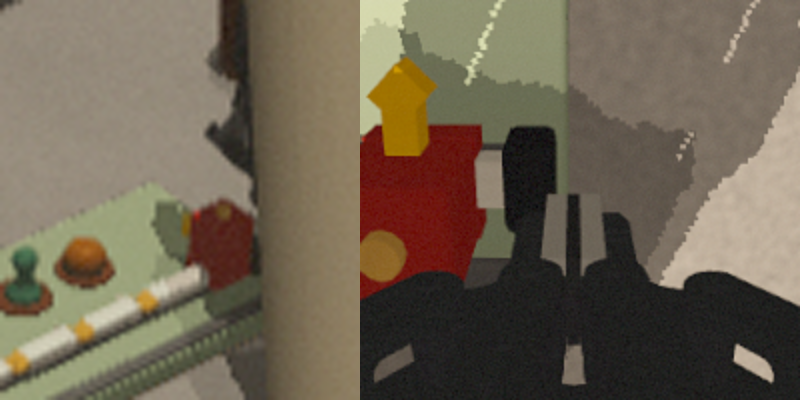

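The tips are now just behind the pointer, beside and above the end block at (530,170) in the right crop, with no contact. Now I'll push.

Call:
apply_moves(
  commands=[
    [1, 0, -2, 0, 0],
    [1, 0, -2, 0, 0],
    [1, 0, -2, 0, 0],
    [1, 0, -2, 0, 0],
    [1, 0, -2, 0, 0],
    [1, 0, -2, 0, 0],
    [1, 0, -2, 0, 0],
    [1, 0, -2, 0, 0],
    [1, 0, -2, 0, 0],
    [1, 0, -2, 0, 0],
    [1, 0, -2, 0, 0],
    [1, 0, -2, 0, 0],
    [1, 0, -2, 0, 0],
    [1, 0, -2, 0, 0],
    [1, 0, -2, 0, 0],
    [1, 0, -2, 0, 0],
  ],
)

```text
time_s: 10.5
eef_pos: [457.2, -150.3, 51.8]
ee_rot: [-0.0, 0.994, -0.11, 0.0]
force: [-0.8, -2.3, 0.4]
grip_width: -0.0
grip_force: 0.6
```

```bash
python3 look.py w6
```

```text
t 10.5 F [-0.81 -2.3   0.4 ] tcp rack y [   0.30411825 -150.58612795] z 51.80404647280938
157 193 79 81
[180 193] z85 [  31.7 -115. ]
[157 226] z85 [  15.1 -102. ]
[163 272] z85 [ -10.7 -101.8]
[179 266] z85 [  -6.6 -110.9]
[178 254] z85 [   0.3 -111.1]
[190 244] z85 [   6.1 -117.8]
[204 253] z85 [   1.3 -124.3]
[202 273] z85 [ -10.2 -122.5]
[216 271] z85 [  -8.8 -129.7]
[225 259] z85 [  -1.8 -134.5]
[227 241] z85 [   8.  -135.9]
[235 235] z85 [  11.2 -139.7]
[234 193] z85 [  31.7 -139.8]
[211 193] z85 [  31.7 -129.4]
[207 209] z85 [  24.1 -127.2]
[189 209] z85 [  24.  -118.7]
[188 194] z85 [  31.2 -118.8]
yellow [195.4, 179.6] 169 z61 [  31.9 -117.5] z87 [  38.9 -123.4]
```

Contact has been made and the pointer is moving with about 2 N. It is at roughly -119.

Call:
apply_moves(
  commands=[
    [1, 0, -2.5, 0, 0],
    [1, 0, -2.5, 0, 0],
    [1, 0, -2.5, 0, 0],
    [1, 0, -2.5, 0, 0],
    [1, 0, -2.5, 0, 0],
    [1, 0, -2.5, 0, 0],
    [1, 0, -2.5, 0, 0],
    [1, 0, -2.5, 0, 0],
    [1, 0, -2.5, 0, 0],
    [1, 0, -2.5, 0, 0],
    [1, 0, -2.5, 0, 0],
    [1, 0, -2.5, 0, 0],
    [1, 0, -2.5, 0, 0],
    [1, 0, -2.5, 0, 0],
    [1, 0, -2.5, 0, 0],
    [1, 0, -2.5, 0, 0],
    [1, 0, -2.5, 0, 0],
    [1, 0, -2.5, 0, 0],
  ],
)

```text
time_s: 12.8
eef_pos: [467.1, -106.3, 51.8]
ee_rot: [-0.0, 0.994, -0.11, -0.0]
force: [-1.2, -1.6, 0.0]
grip_width: 0.002
grip_force: 0.6
```

```bash
python3 look.py w7 | egrep "t |\[157|\[163|\[15|\[16|yell"
```

```text
t 12.8 F [-1.23 -1.57  0.04] tcp rack y [   0.22614446 -105.51783361] z 51.779884725002354
[157 227] z85 [ 14.5 -56.9]
[163 272] z85 [-10.8 -56.7]
yellow [199.0, 173.3] 207 z61 [ 35.3 -74.5] z87 [ 41.6 -80.1]
yellow [197.7, 184.4] 26 z61 [ 29.2 -73.5] z87 [ 36.7 -79.3]
```

Call:
apply_moves(
  commands=[
    [1, 0, -1, 0, 0],
    [1, 0, -1, 0, 0],
    [1, 0, -1, 0, 0],
    [1, 0, -1, 0, 0],
    [1, 0, -1, 0, 0],
    [1, 0, -1, 0, 0],
    [1, 0, -1, 0, 0],
    [1, 0, -1, 0, 0],
    [1, 0, -1, 0, 0],
  ],
)

```text
time_s: 13.98
eef_pos: [469.1, -97.6, 51.8]
ee_rot: [-0.0, 0.994, -0.11, 0.0]
force: [-0.7, 0.0, 0.4]
grip_width: 0.004
grip_force: 0.0
```

```bash
python3 look.py w8 | egrep "t |\[157|\[163|\[15|\[16|\[14|yell"
```

```text
t 13.975 F [-0.68  0.01  0.36] tcp rack y [  0.27001153 -96.59249465] z 51.81265387727412
[150 224] z85 [ 16.  -44.5]
[157 276] z85 [-13.5 -44. ]
yellow [191.2, 173.3] 215 z61 [ 35.3 -61.4] z87 [ 41.7 -67.7]
```

The force dropped to zero and the pointer moved 12.5 mm for a 9 mm push, so it has clicked into notch1. I'll back off and raise the hand.

Call:
apply_moves(
  commands=[
    [1, 0, 2, 0, 0],
    [1, 0, 8, 0, 0],
    [1, 0, 15, 0, 0],
    [1, 0, 15, 0, 0],
    [1, 0, 0, -10, 0],
    [1, 0, 0, -30, 0],
    [1, 0, 0, -40, 0],
    [1, 0, 0, -40, 0],
    [1, 0, 40, 0, 0],
    [1, 0, 40, 0, 0],
    [1, -20, 40, 0, 0],
    [1, -20, 40, 0, 0],
    [1, 0, 0, 0, 0],
    [1, 0, 0, 0, 0],
    [1, 0, 0, 0, 0],
  ],
)

```text
time_s: 15.9
eef_pos: [386.8, -283.3, 172.0]
ee_rot: [-0.0, 0.994, -0.109, 0.0]
force: [0.8, 0.5, -0.1]
grip_width: 0.001
grip_force: 0.0
```

Run:
```python
from h import *
print(sense()['force'])
a=imaging.capture('top')[145:235,190:330];b=imaging.capture('side')[165:245,195:325]
cv2.imwrite('pics/f.png',np.vstack([cv2.resize(a,(480,308),interpolation=2),cv2.resize(b,(480,290),interpolation=2)]))
```

```text
[ 0.84842905  0.54389562 -0.14230286]
```

View pics/f.png

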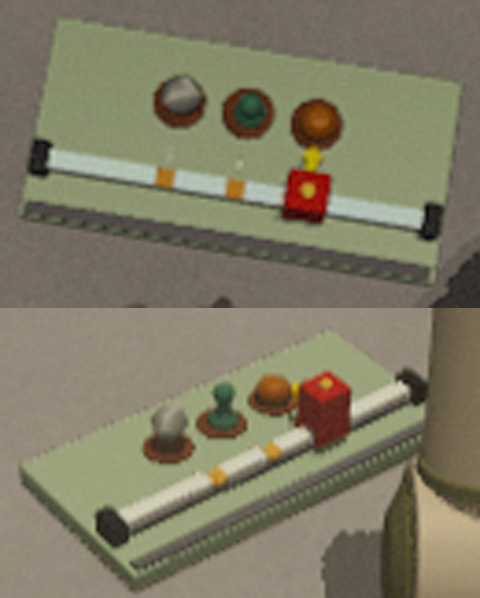

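The pointer sits over notch1 with its arrow at (312,158), aimed at the amber marble. All the tokens are where they were.

Run:
```python
from h import *
im=imaging.capture('top');hsv=cv2.cvtColor(im,cv2.COLOR_BGR2HSV);H,S,V=[hsv[...,i].astype(int) for i in range(3)]
roi=np.zeros(H.shape,bool);roi[145:232,190:330]=1
n1=np.array([475.6,-62.1]);u=np.array([.2184,.9759]);y=[]
for q,a in blob(roi&((H<6)|(H>174))&(S>180)&(V>100),60): y.append((cast('top',(q[0],q[1]-.5),80)[:2]-n1)@u-60);print(q,a,y)
if y and abs(y[0]+58.5)<4: print(ctrl.finish_job())
```

```text
[279.2, 200.7] 108 [np.float64(-59.343114496975446)]
the job is handed in; nothing more can be done
None
```

The red pointer is in the notch in front of the amber marble (measured at rack y ≈ -59 mm, notch at -60). It was pushed only, the marble, die and pawn are still on their seats, and the hand is clear; the job was handed in at about 16 s.

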